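# Lay the high-chair tray from the stack

### The job

Lay the child's breakfast tray by taking the stack of dishes apart from the top down, one thing at a time: stand the egg cup in the middle of the saucer, stand the small tin in the middle of the open lunch box drawer, then set the square pot into the square suction base and the round pot into the round one, each flat inside the lip of its base. Do not drop anything, and leave the saucer, the spoon and the straw cup where they are.

Things in the scene. Friction and masses are not known exactly. Their poses are not given: they have to be found in the camera images.
- egg_cup_grip (a point): White ceramic egg cup, top of the stack, upright. 58 mm high: foot 38 mm across, thin stem (about 20 mm), open round bowl 44 mm across and straight-sided from 36 to 58 mm above the foot. This point is on its axis in the bowl, 44 mm above the underside of its foot. About 0.07 kg.
- tin_center (a point): Small round steel tin with a flat steel lid, second from the top of the stack. Cylinder 51 mm across, 42 mm high; this point is its centre, 21 mm above its underside. About 0.09 kg. The square pot under it is wider, so grip it where the fingertips stay above that pot's lid (grip at the centre or up to 8 mm higher).
- square_pot_center (a point): Square steel pot with a flat silicone lid, third from the top of the stack. 58 x 58 mm, 48 mm high; this point is its centre, 24 mm above its underside; its x and y axes run square to its sides. About 0.14 kg. Grip it at the centre or a few mm higher: the round pot below shows beside it.
- round_pot_center (a point): Round steel pot with a flat silicone lid, the bottom of the stack, standing on the tray. Cylinder 69 mm across, 52 mm high; this point is its centre, 26 mm above its underside. About 0.17 kg. The four stacked things rest on one another within a few mm of one axis and are not fastened; the stack is 200 mm high.
- saucer: White ceramic saucer, loose on the tray, place of the egg cup. 104 mm across, rim 13 mm high; flat well 60 mm across whose floor is 4 mm above the origin, which is the centre of the underside. z up.
- drawer_floor (a point): Open lunch box drawer, place of the tin. Point: centre of its inside floor, 5 mm above the tray. Inside 94 mm (along x, which runs away from the robot into the box) by 158 mm (along y); walls 30 mm high above the floor, front panel 44 mm. The fixed box (176 mm wide, 80 mm high, turned up to 0.1 rad) begins about 50 mm from the point in +x. A push over about 3 N slides the drawer in.
- square_base: Square silicone suction base stuck fast to the tray, place of the square pot. 88 x 88 mm outside, lip 6.5 mm high; inside 74 x 74 mm with its floor 2.5 mm above the origin (centre of the underside). x and y run square to its sides. The square pot therefore has 8 mm to spare on each side when turned to match.
- round_base: Round silicone suction base stuck fast to the tray, place of the round pot. About 100 mm across outside, lip 6.5 mm high; inside 85 mm across with its floor 2.5 mm above the origin (centre of the underside).
- straw_cup_center (a point): Steel straw cup with grey lid and short straw, to be left alone. 70 mm across, 118 mm high with the straw; this point is on its axis, 45 mm above the tray.
- spoon: Pale pink silicone spoon, 135 mm long, about 20 mm high, lying on the tray, to be left alone. Its x axis runs along the spoon, the origin is near the middle.
Things that resemble listed ones, but are neither listed nor needed, are in the scene too. Leave any blue look-alike of the part that bears egg_cup_grip alone.

How it is judged:
By the outcome, as a careful person would: the job done as asked, in the order asked, and still so for the second after the job is handed in, with the robot touching nothing.
It also fails if it takes over 112 s, if anything falls off the work surface, if the arm or the gripper's body presses on something with over 40 N, if the wrist force passes 120 N, or if a joint passes its speed limit or range.

### The arm

A 7-joint arm with a two-finger parallel gripper is mounted at the origin on the work surface. World frame = base frame: x ahead of the robot, y to its left, z up, the work surface at z = 0. Lengths are in m, angles in degrees, forces in N, time in s.
With the tool pointing down it reaches from about 0.425 to 0.875 m from the base axis. Payload 4.7 kg.
Tool frame: the origin (TCP) lies on the mounting face of the last link; the fingertips stand 182 mm ahead of it and the grasp point (between the pads) lies 164 mm ahead of it; z points along the fingers, x is the direction in which the jaws open and shut, and the axes are right-handed (so a half turn about z gives the same grasp; the last joint's range is limited). The gripper opens to 87 mm and grips with 3 to 60 N. Pads are 19 mm wide; open, the fingers measure 117 mm over their backs; the gripper's body (75 mm by 190 mm) begins 51 mm behind the grasp point.
Start: joints at [0.808, 18.392, -4.016, 83.108, 1.295, 78.541, -3.26], TCP at [0.65, -0, 0.405] pointing down, gripper open.
Joint ranges: [-163.93, 163.93], [-17.29, 119.83], [-79.2, 71.16], [3.27, 140.29], [-89.18, 269.18], [5.43, 117.66], [-154.24, 154.24]. Speed limits (degrees/s): [147.25, 147.25, 180, 180, 180, 180, 180].

### API

Orientations are given as [roll, pitch, yaw] about the fixed x, y, z axes, in that order (R = Rz(yaw) Ry(pitch) Rx(roll)).
In Python, from cell import status, cams, env, outline_of, landmark_of gives the robot as it stands. The module is installed in compiled form; this text tells all that it offers.
- The arm moves only by the tool jog_arm, never from a script. Its argument "rows" is a list of rows, each a list of 7 numbers: the closure, from 0 (fully open) to 1 (shut), then the shift along the tool's x, y, z in m, then the turn, a rotation vector about the tool's x, y, z in degrees. A call has 1 to 12 rows; each row shifts and turns the commanded pose from where the row before left it, along the tool's axes as they then stand; what a row does not reach is not made up. A row lasts 1/12 s, in which the tool goes at most 41.7 mm and 7.16 degrees, less where a joint would pass 70% of its speed; a pose out of reach is approached as far as the arm can. A call with a gripper value outside its range is refused whole. The fingers move at their own pace and stop on an object; "grip_force" is the grip in N (left out, the last holds). Time passes only in rows, so rows that do not move let the fingers close. It gives the time, the measured TCP pose, the force and the opening at its end, in the units of the state.
- status.get_obs(): the state, without advancing time (a new reading comes with each control period).
- cams.read_camera(name): name is "scene" or "side" or "wrist"; returns (picture, depth): 420x560x3 uint8, red, green, blue; 420x560 float32, m along the optical axis (not along the pixel's ray), 0 where there is no reading.
- cams.camera_params(name): a dict with "vfov" (degrees; the focal length in pixels is half the picture's height over the tangent of half this angle, whatever the lens; pixels are square), "cx", "cy" (the principal point, pixels), "eye" and "attitude" of the camera in the world. Camera axes: x right, y up, looking along -z (the intrinsics and any distortion apply to the point x, -y, -z); pixel columns grow to the right and rows downward; lengths in m; the calibration is good to about 2 mm. A picture is of the moment at which its call begins: read the wrist's pose just before it. camera_params takes no time and is no camera call; for the wrist camera it gives the pose at the moment of the call.
- env.sign_off(): hands the job in, once; it reports no verdict.
Trained networks look in the newest picture that a camera, given by its name, has taken for a name from the list of things; names that differ only in an ending like _2 or _b are one class to them, and where a whole thing is asked for, a point or a joint stands for the part that bears it (a point fixed in the world has none). Each returns a list of dicts, best first, with "conf" (0 to 1); they miss things now and then, are a little off and sometimes report something else, mostly with a low value. They report only what shows in the picture. A call takes as long as a camera call. They do not tell look-alikes from the thing itself.
- outline_of(camera, name): "pixels" (420x560 bool, what is visible of it) and "box" ([left, top, right, bottom] in pixels, round what is visible of it).
- landmark_of(camera, name): "position" ([row, column] in pixels: a listed point, or the origin of a listed thing).
The state is a dict: "time_s": time; "qpos": joint angles; "joint_velocities": joint speeds; "effort": joint torques, N m; "tool_pos": TCP position; "tool_rot": TCP orientation; "force": force on the tool from outside, world axes, zero at the start; "wrist_torque": the same for the moment, N m; "grip_width": finger opening in m.
Only numpy, scipy, OpenCV 4.12 (cv2) and the standard library are available. Lean on these libraries where they do the work, as an engineer would, in place of code of your own. Each camera call takes 0.05 s, during which the arm holds its last target. There are 200 camera calls.

## Working session

There is one attempt and no reset: what is moved stays moved. The work goes in short steps, Python scripts to look and compute and a tool call to move; the robot and the scene stay as the last step left them, time stands still between calls to the robot, and variables do not carry over. Pictures are saved under pics/ and viewed, about 12 in all and at most 16, crops included, and the job is handed in when it is done.

Besides the shell and the picture viewer there is one more tool, called after "Call:" as name([rows], argument=value, ...), one row to a line, values as JSON. jog_arm: Moves the arm, as the interface text tells. Its arguments: {"type":"object","properties":{"rows":{"type":"array"},"grip_force":{"type":"number"}},"required":["rows"]}

```bash
mkdir -p pics; ls
cat > h.py <<'E'
import numpy as np, cv2
from cell import status, cams, env, outline_of, landmark_of
from scipy.spatial.transform import Rotation as R
def rot(a):
    a=np.array(a,float)
    if a.shape==(3,3): return a
    if a.size==4: return R.from_quat(a).as_matrix()
    return R.from_euler('xyz',a,degrees=True).as_matrix()
def shot(n):
    p=cams.camera_params(n); im,d=cams.read_camera(n); return p,im,d
def world(p,rc,depth):
    f=210/np.tan(np.radians(p['vfov'])/2)
    rc=np.atleast_2d(rc).astype(float); depth=np.atleast_1d(depth)
    c=np.c_[(rc[:,1]-p['cx'])/f*depth, -(rc[:,0]-p['cy'])/f*depth, -depth]
    return c@rot(p['attitude']).T+np.array(p['eye'])
def cloud(p,d):
    r,c=np.mgrid[0:420,0:560]
    w=world(p,np.c_[r.ravel(),c.ravel()],d.ravel()).reshape(420,560,3)
    w[d==0]=np.nan; return w
def save(n,im): cv2.imwrite('pics/'+n,im[:,:,::-1])
E
python3 - <<'E'
from h import *
print(status.get_obs())
for n in ['scene','side','wrist']:
    p,im,d=shot(n); print(n,p); save(n+'0.png',im); np.savez(n+'0.npz',im=im,d=d)
    for o in ['egg_cup_grip','tin_center','square_pot_center','round_pot_center','saucer','drawer_floor','square_base','round_base','straw_cup_center','spoon']:
        print(o,[(np.round(l['position'],1).tolist(),round(float(l['conf']),2)) for l in landmark_of(n,o)][:3])
E
```

```text
pics
{'time_s': 0.0, 'qpos': array([ 0.80959753, 18.4374197 , -4.01558636, 83.17553136,  1.29479493,
       78.53929866, -3.25788449]), 'joint_velocities': array([-0.05172028, -0.05971529,  0.0072099 ,  0.01772135,  0.0244003 ,
        0.01321697, -0.01870529]), 'effort': array([-2.58547143e-04, -4.91284704e+01, -4.03903294e-01, -3.12526345e+01,
       -6.40594075e-02,  4.37659642e-02,  1.61017233e-04]), 'tool_pos': array([ 6.49790815e-01, -5.09152049e-05,  4.03674260e-01]), 'tool_rot': array([1.79994487e+02, 1.07019089e-01, 2.28743420e-03]), 'force': array([ 0.01006192, -0.72525828,  0.07914873]), 'wrist_torque': array([0.0165046 , 0.02181265, 0.02510344]), 'grip_width': 0.08685577669042932}
scene {'vfov': 52.31137548850242, 'cx': 278.7970927029984, 'cy': 205.74257484531006, 'eye': array([ 1.13531551, -0.43963235,  0.60338213]), 'attitude': array([56.42083137,  1.31031224, 57.82289805])}
egg_cup_grip [([261.7, 303.1], 0.92), ([298.5, 311.0], 0.73), ([226.3, 123.0], 0.7)]
tin_center [([245.5, 245.4], 0.68)]
square_pot_center [([262.0, 248.9], 0.93)]
round_pot_center [([286.6, 251.9],
[... 797 characters left out ...]
.9], 0.82)]
round_base [([239.5, 242.0], 0.64)]
straw_cup_center [([199.8, 337.9], 0.65)]
spoon [([226.6, 292.8], 0.7)]
wrist {'vfov': 71.86358029265679, 'cx': 286.0694392419254, 'cy': 213.0080047438868, 'eye': array([0.6500677 , 0.07882988, 0.38431108]), 'attitude': array([-1.65185254e+01,  1.19399160e-02,  3.40861437e-03])}
egg_cup_grip [([270.2, 324.2], 0.87), ([247.9, 245.6], 0.74), ([22.3, 111.0], 0.16)]
tin_center []
square_pot_center [([336.4, 249.4], 0.61)]
round_pot_center [([317.3, 251.3], 0.68)]
saucer [([20.3, 113.4], 0.6)]
drawer_floor [([31.7, 243.5], 0.88)]
square_base []
round_base [([191.0, 137.4], 0.79)]
straw_cup_center [([21.9, 112.2], 0.25)]
spoon [([180.4, 243.8], 0.7)]
```

View pics/scene0.png

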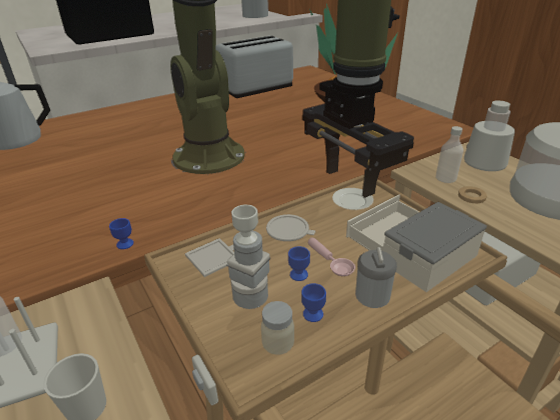

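View pics/side0.png

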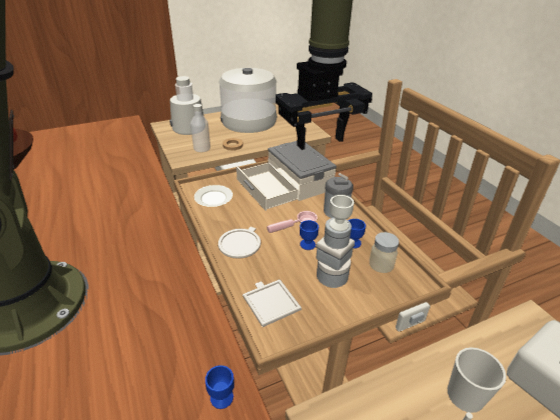

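View pics/wrist0.png

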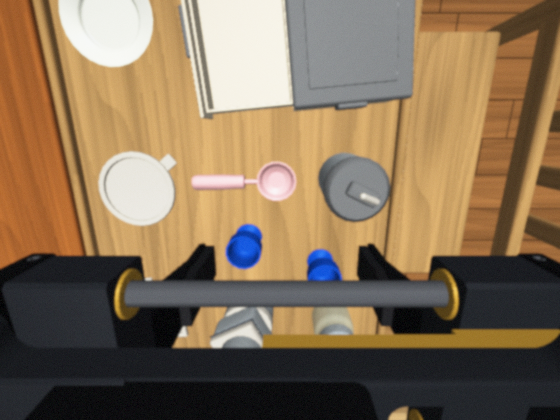

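The three pictures show the stack with its white egg cup on top at scene (row 218, col 245) and side (208, 341). There are three blue look-alikes: scene (263,299), (302,313) and (233,122). The other white round things are the saucer at scene (199,352), the round base at (227,288) and the square base at (257,212). The small jar by the stack at scene (327,278) could be mistaken for the tin.

Run:
```python
from h import *
for n in ['scene','side','wrist']:
    p,im,d=shot(n); w=cloud(p,d); np.save(n+'_w.npy',w); 
    for o in ['egg_cup_grip','tin_center','square_pot_center','round_pot_center','saucer','drawer_floor','square_base','round_base','straw_cup_center','spoon']:
        for l in outline_of(n,o)[:4]:
            m=cv2.erode(l['pixels'].astype(np.uint8),np.ones((3,3)))>0
            q=w[m]; q=q[np.isfinite(q[:,0])]
            if len(q)<10: continue
            print(n,o,round(float(l['conf']),2),np.round(l['box']).tolist(),'lo',np.round(np.percentile(q,3,0),3),'hi',np.round(np.percentile(q,97,0),3))
            
for n,rc in [('scene',(290,330)),('scene',(330,230)),('side',(310,230)),('side',(215,255)),('wrist',(120,170)),('wrist',(230,150))]:
    print(n,rc,np.load(n+'_w.npy')[rc].round(4))
im=cams.read_camera('scene')[0]; save('crop1.png',cv2.resize(im[195:320,180:340],None,fx=4,fy=4,interpolation=2))
```

```text
scene egg_cup_grip 0.98 [231.0, 205.0, 260.0, 243.0] lo [ 0.578 -0.202  0.147] hi [ 0.619 -0.164  0.201]
scene egg_cup_grip 0.97 [291.0, 249.0, 308.0, 280.0] lo [ 0.578 -0.091  0.005] hi [ 0.619 -0.052  0.059]
scene egg_cup_grip 0.72 [109.0, 217.0, 132.0, 250.0] lo [ 0.276 -0.36   0.006] hi [ 0.318 -0.326  0.059]
scene egg_cup_grip 0.69 [300.0, 281.0, 326.0, 323.0] lo [ 0.68  -0.129  0.005] hi [ 0.721 -0.09   0.059]
scene tin_center 0.78 [230.0, 233.0, 265.0, 265.0] lo [ 0.599 -0.205  0.108] hi [ 0.623 -0.165  0.143]
scene square_pot_center 0.67 [226.0, 251.0, 268.0, 288.0] lo [ 0.589 -0.215  0.063] hi [ 0.632 -0.153  0.101]
scene square_pot_center 0.19 [264.0, 211.0, 311.0, 242.0] lo [ 0.411 -0.045  0.002] hi [0.496 0.036 0.008]
scene round_pot_center 0.9 [237.0, 276.0, 271.0, 310.0] lo [ 0.6   -0.217  0.011] hi [ 0.631 -0.164  0.054]
scene saucer 0.56 [332.0, 191.0, 375.0, 211.0] lo [0.408 0.16  0.003] hi [0.488 0.234 0.013]
scene drawer_floor 0.95 [346.0, 192.0, 416.0, 254.0] lo [0.547 0.094 0.004] hi [0.627 0.257 0.046]
scene square_base 0.55 [184.0, 239.0, 235.0, 276.0] lo [ 0.4
[... 3176 characters left out ...]
i [ 0.615 -0.153  0.117]
wrist drawer_floor 0.56 [181.0, 0.0, 294.0, 119.0] lo [0.55  0.101 0.003] hi [0.649 0.212 0.047]
wrist square_base 0.61 [148.0, 277.0, 189.0, 336.0] lo [ 0.488 -0.232  0.005] hi [ 0.495 -0.222  0.007]
wrist straw_cup_center 0.89 [321.0, 152.0, 392.0, 225.0] lo [ 0.692 -0.012  0.033] hi [0.751 0.046 0.111]
wrist spoon 0.83 [192.0, 162.0, 296.0, 201.0] lo [ 0.539 -0.008  0.002] hi [0.656 0.03  0.02 ]
scene (290, 330) [ 0.6685 -0.0438  0.001 ]
scene (330, 230) [ 6.485e-01 -2.523e-01  3.000e-04]
side (310, 230) [ 0.3685 -0.1762 -0.007 ]
side (215, 255) [ 5.271e-01  8.370e-02 -2.000e-04]
wrist (120, 170) [ 0.5027  0.0874 -0.0018]
wrist (230, 150) [ 0.4589 -0.0598  0.0009]
```

View pics/crop1.png

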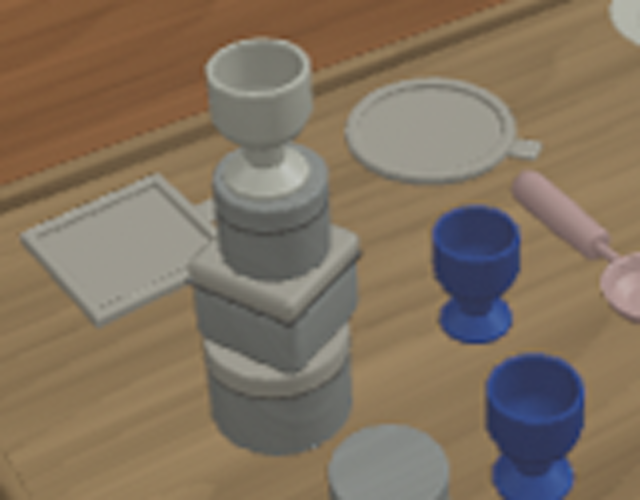

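The crop confirms the stack as described: white egg cup, tin, square pot (turned), round pot. The blue cups stand apart from it. Next I'll fit the shapes to the point clouds.

```bash
cat > fit.py <<'E'
from h import *
from scipy.optimize import least_squares
def sel(w,x,y,z):
    q=w.reshape(-1,3); q=q[np.isfinite(q[:,0])]
    for i,l in enumerate((x,y,z)): q=q[(q[:,i]>l[0])&(q[:,i]<l[1])]
    return q
def circ(q,r):
    f=lambda c:np.hypot(q[:,0]-c[0],q[:,1]-c[1])-r
    s=least_squares(f,q[:,:2].mean(0)+[-.005,0],loss='soft_l1',f_scale=.001); return s.x,np.std(f(s.x)),len(q)
def square(q,h,a0=0):   # outer square of half side h, points on its sides
    def f(p):
        c,s=np.cos(p[2]),np.sin(p[2]); u=(q[:,0]-p[0])*c+(q[:,1]-p[1])*s; v=-(q[:,0]-p[0])*s+(q[:,1]-p[1])*c
        return np.maximum(abs(u),abs(v))-h
    best=min((least_squares(f,[*q[:,:2].mean(0),np.radians(a)],loss='soft_l1',f_scale=.001) for a in range(-45,45,15)),key=lambda s:s.cost)
    return best.x[:2],np.degrees(best.x[2]),np.std(best.fun),len(q)
E
python3 - <<'E'
from fit import *
for n in ['scene','side']:
    w=np.load(n+'_w.npy'); print(n)
    S=((.54,.66),(-.25,-.13))
    print(' egg',circ(sel(w,*S,(.182,.196)),.0215))
    print(' tin',circ(sel(w,*S,(.108,.132)),.0255))
    print(' sq ',square(sel(w,*S,(.062,.088)),.029))
    print(' rd ',circ(sel(w,*S,(.010,.045)),.0345))
    print(' saucer rim',circ(sel(w,(.38,.52),(.12,.28),(.0105,.016)),.0505))
    print(' rbase lip',circ(sel(w,(.38,.515),(-.07,.06),(.0055,.010)),.0462))
    q=sel(w,(.38,.52),(-.27,-.12),(.0055 if n=='scene' else .0045,.010)); r=cv2.minAreaRect(q[:,:2].astype(np.float32)); print(' sbase',r, square(q,.0405))
    q=sel(w,(.50,.68),(.05,.30),(.002,.012)); 
    q=sel(w,(.50,.68),(.05,.30),(.02,.060)); r=cv2.minAreaRect(q[:,:2].astype(np.float32)); print(' drawer',r, q.min(0),q.max(0))
    for o in ['drawer_floor','saucer','square_base','round_base']: pass
E
```

```text
scene
 egg (array([ 0.59861478, -0.18225842]), np.float64(0.0009785807548635815), 311)
 tin (array([ 0.5968593 , -0.17988187]), np.float64(0.0008458044042965314), 294)
 sq  (array([ 0.59564866, -0.18045884]), np.float64(26.117443778773183), np.float64(0.0008658958103249792), 426)
 rd  (array([ 0.59617161, -0.1829087 ]), np.float64(0.0008241028863996679), 486)
 saucer rim (array([0.44988136, 0.19595575]), np.float64(0.011345960716102747), 253)
 rbase lip (array([ 0.45093671, -0.00345412]), np.float64(0.011951629103623003), 305)
 sbase ((0.43813157081604004, -0.19513550400733948), (0.11597022414207458, 0.14190328121185303), 0.13689061999320984) (array([ 0.44821214, -0.19621937]), np.float64(4.645368319470599), np.float64(0.01138608603228659), 352)
 drawer ((0.6093918085098267, 0.17896533012390137), (0.1255282312631607, 0.17818646132946014), 4.943310737609863) [0.54049895 0.08632827 0.02009239] [0.67940656 0.26357451 0.05982653]
side
 egg (array([ 0.59641681, -0.1838943 ]), np.float64(0.0009552103613550418), 251)
 tin (array([ 0.59715283, -0.1806732 ]), np.float64(0.0008225070965109181), 238)
 sq  (array([ 0.5959171 , -0.18104723]), np.float64(26.40126383341919), np.float64(0.0009059354856786716), 345)
 rd  (array([ 0.59644066, -0.18347142]), np.float64(0.0008350282440087994), 389)
 saucer rim (array([0.44893365, 0.19461143]), np.float64(0.002915759881953541), 150)
 rbase lip (array([ 0.44948562, -0.0050929 ]), np.float64(0.002893046781712706), 131)
 sbase ((0.43694671988487244, -0.18801981210708618), (0.11376941949129105, 0.10996103286743164), 0.04464021325111389) (array([ 0.44776274, -0.19724929]), np.float64(-85.22577000412694), np.float64(0.0039573525930296375), 377)
 drawer ((0.6055944561958313, 0.1788974404335022), (0.1355438232421875, 0.18179500102996826), 4.40896463394165) [0.53793893 0.08385682 0.02004359] [0.67978524 0.2734355  0.05986278]
```

Call:
jog_arm([
  [0,-0.009,0.03,0,0,0,0],
  [0,-0.009,0.03,0,0,0,0],
  [0,-0.009,0.03,0,0,0,0],
  [0,-0.009,0.03,0,0,0,0],
  [0,-0.009,0.03,0,0,0,0],
  [0,-0.008,0.033,0,0,0,0],
  [0,0,0,0,0,0,-7],
  [0,0,0,0,0,0,-7],
  [0,0,0,0,0,0,-7],
  [0,0,0,0,0,0,-7],
  [0,0,0,0,0,0,-7],
  [0,0,0,0,0,0,-7],
], grip_force=12)

```text
time_s: 4.35
tool_pos: [0.597, -0.183, 0.4048]
tool_rot: [180.0, -0.0, 42.3]
force: [-0.1, -0.1, 0.7]
grip_width: 0.087
```

Call:
jog_arm([
  [0,0,0,0,0,0,-7],
  [0,0,0,0,0,0,-7],
  [0,0,0,0,0,0,-7],
  [0,0,0,0,0,0,-7],
  [0,0,0,0,0,0,-7],
  [0,0,0,0,0,0,-7],
  [0,0,0,0,0,0,-6],
  [0,0,0,0,0,0,0],
  [0,0,0,0,0,0,0],
  [0,0,0,0,0,0,0],
])

```text
time_s: 5.18
tool_pos: [0.597, -0.1831, 0.4048]
tool_rot: [180.0, 0.0, 89.8]
force: [-0.1, 0.1, 0.4]
grip_width: 0.087
```

Run:
```python
from fit import *
o=status.get_obs(); print(o['tool_pos'],o['tool_rot'],o['qpos'].round(1),o['time_s'])
p,im,d=shot('wrist'); w=cloud(p,d); save('wrist1.png',im)
S=((.54,.66),(-.25,-.13))
print(circ(sel(w,*S,(.18,.202)),.0215))
for n in ['scene','side']:
    w=np.load(n+'_w.npy'); p=cams.camera_params(n); cams.read_camera(n)
    for l in landmark_of(n,'drawer_floor')[:1]: r,c=map(int,np.round(l['position'])); print(n,w[r,c],l['conf'])
    print('jar',np.nanpercentile(sel(w,(.65,.80),(-.26,-.145),(.01,.12)),[2,98],axis=0))
    print('rim',[(x,np.nanmax(np.r_[0,sel(w,(x,x+.01),(-.1,-.07),(-.05,.05))[:,2]]).round(3)) for x in np.arange(.36,.42,.01)])
```

```text
[ 0.59698422 -0.18306819  0.4047812 ] [1.79997699e+02 1.01114374e-03 8.98446560e+01] [ 21.7  15.5  -8.6  86.9   2.4  77.8 102.7] 5.1833
(array([ 0.59566931, -0.18023376]), np.float64(0.0008871348106510693), 1789)
scene [0.66643973 0.10500003 0.08156124] 0.95
jar [[ 0.69847178 -0.24859015  0.01087736]
 [ 0.79923873 -0.1590072   0.07719179]]
rim [(np.float64(0.36), np.float64(0.0)), (np.float64(0.37), np.float64(0.0)), (np.float64(0.38), np.float64(0.0)), (np.float64(0.39), np.float64(0.0)), (np.float64(0.4), np.float64(0.001)), (np.float64(0.41000000000000003), np.float64(0.001))]
side [0.59835465 0.17759849 0.00381016] 0.91
jar [[ 0.68889407 -0.24324246  0.01039866]
 [ 0.79753178 -0.17135306  0.07576857]]
rim [(np.float64(0.36), np.float64(0.012)), (np.float64(0.37), np.float64(0.013)), (np.float64(0.38), np.float64(0.003)), (np.float64(0.39), np.float64(0.002)), (np.float64(0.4), np.float64(0.002)), (np.float64(0.41000000000000003), np.float64(0.002))]
```

Call:
jog_arm([
  [0,0,0,0.018,0,0,0],
  [0,0,0,0.018,0,0,0],
  [0,0,0,0.01,0,0,0],
  [0,0,0,0.007,0,0,0],
  [0,0,0,0,0,0,0],
  [0.3,0,0,0,0,0,0],
  [0.45,0,0,0,0,0,0],
  [0.6,0,0,0,0,0,0],
  [0.8,0,0,0,0,0,0],
  [1,0,0,0,0,0,0],
  [1,0,0,0,0,0,0],
  [1,0,0,0,0,0,0],
], grip_force=10)

```text
time_s: 6.43
tool_pos: [0.597, -0.183, 0.352]
tool_rot: [180.0, 0.0, 90.0]
force: [-0.9, 0.1, -0.6]
grip_width: 0.0482
```

Call:
jog_arm([
  [1,0,0,0,0,0,0],
  [1,0,0,0,0,0,0],
  [1,0,0,0,0,0,0],
  [1,0,0,0,0,0,0],
  [1,0,0,0,0,0,0],
  [1,0,0,0,0,0,0],
])

```text
time_s: 6.93
tool_pos: [0.5971, -0.183, 0.3519]
tool_rot: [180.0, 0.0, 90.0]
force: [-0.7, 1.1, 1.3]
grip_width: 0.044
```

Call:
jog_arm([
  [1,0,0,-0.005,0,0,0],
  [1,0,0,-0.01,0,0,0],
  [1,0,0,-0.015,0,0,0],
  [1,0,0,-0.015,0,0,0],
  [1,0,0,-0.01,0,0,0],
  [1,0,0,-0.005,0,0,0],
  [1,0.01,-0.004,0,0,0,0],
  [1,0.02,-0.008,0,0,0,0],
  [1,0.025,-0.01,0,0,0,0],
  [1,0.025,-0.01,0,0,0,0],
  [1,0.025,-0.01,0,0,0,0],
  [1,0.025,-0.01,0,0,0,0],
])

```text
time_s: 7.93
tool_pos: [0.5437, -0.0511, 0.4107]
tool_rot: [-179.9, -0.0, 90.0]
force: [0.4, 0.1, -0.7]
grip_width: 0.0439
```

Call:
jog_arm([
  [1,0.03,-0.012,0,0,0,0],
  [1,0.03,-0.012,0,0,0,0],
  [1,0.03,-0.012,0,0,0,0],
  [1,0.03,-0.012,0,0,0,0],
  [1,0.03,-0.012,0.01,0,0,0],
  [1,0.03,-0.012,0.02,0,0,0],
  [1,0.03,-0.012,0.02,0,0,0],
  [1,0.02,-0.006,0.02,0,0,0],
  [1,0.01,-0.004,0.02,0,0,0],
  [1,0.008,-0.002,0.01,0,0,0],
  [1,0,0,0,0,0,0],
  [1,0,0,0,0,0,0],
])

```text
time_s: 8.93
tool_pos: [0.4488, 0.1948, 0.3115]
tool_rot: [-179.9, 0.0, 90.0]
force: [-0.4, -0.7, -0.5]
grip_width: 0.0444
```

Run:
```python
from fit import *
o=status.get_obs(); print(o['tool_pos'],o['tool_rot'],o['grip_width'],o['qpos'].round(1))
p,im,d=shot('wrist'); w=cloud(p,d); save('wrist2.png',im)
Q=sel(w,(.38,.52),(.12,.28),(.0105,.016)); Q=Q[abs(np.hypot(Q[:,0]-.4495,Q[:,1]-.1955)-.05)<.008]
print('saucer wrist',circ(Q,.0505))
for n in ['scene','side']:
    w=np.load(n+'_w.npy'); Q=sel(w,(.38,.52),(.12,.28),(.0105,.016)); Q=Q[abs(np.hypot(Q[:,0]-.4495,Q[:,1]-.1955)-.05)<.008]
    print(n,circ(Q,.0505))
p,im,d=shot('scene'); w=cloud(p,d)
q=sel(w,(.40,.50),(.14,.24),(.02,.25)); t=o['tool_pos']
e=q[(np.hypot(q[:,0]-t[0],q[:,1]-t[1])<.03)&(q[:,2]<t[2]-.164-.018)]; print('cup low z',np.percentile(e[:,2],[1,50]) if len(e) else None, t[2]-.166-.044, len(e))
```

```text
[0.44880378 0.19476659 0.31146711] [-1.79939121e+02  4.77078336e-02  9.00281077e+01] 0.044390630692639266 [ 1.000e-01  4.300e+00 -2.760e+01  1.113e+02  2.200e+00  6.500e+01
  6.170e+01]
saucer wrist (array([0.4514997 , 0.19812507]), np.float64(0.002522168637072582), 1670)
scene (array([0.45019946, 0.19604334]), np.float64(0.0029024265132540357), 188)
side (array([0.44891155, 0.19497469]), np.float64(0.0024815900251837176), 142)
cup low z [0.10372769 0.11019828] 0.10146711359454703 122
```

View pics/wrist2.png

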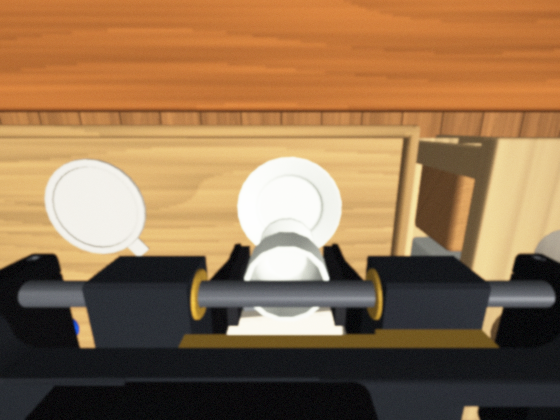

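Call:
jog_arm([
  [1,0.001,0.001,0.01,0,0,0],
  [1,0,0,0.02,0,0,0],
  [1,0,0,0.02,0,0,0],
  [1,0,0,0.02,0,0,0],
  [1,0,0,0.01,0,0,0],
  [1,0,0,0.008,0,0,0],
  [1,0,0,0.004,0,0,0],
  [1,0,0,0.003,0,0,0],
  [1,0,0,0.001,0,0,0],
  [1,0,0,0,0,0,0],
  [1,0,0,0,0,0,0],
])

```text
time_s: 9.95
tool_pos: [0.4504, 0.1962, 0.2165]
tool_rot: [179.9, -0.0, 90.0]
force: [0.2, -0.4, -1.5]
grip_width: 0.0444
```

Call:
jog_arm([
  [1,0,0,0.001,0,0,0],
  [1,0,0,0.001,0,0,0],
  [1,0,0,0,0,0,0],
  [1,0,0,0,0,0,0],
])

```text
time_s: 10.28
tool_pos: [0.4501, 0.196, 0.2139]
tool_rot: [180.0, -0.0, 90.0]
force: [0.5, -0.3, -0.2]
grip_width: 0.0442
```

Call:
jog_arm([
  [1,0,0,0.0005,0,0,0],
  [1,0,0,0,0,0,0],
  [0.45,0,0,0,0,0,0],
  [0.4,0,0,0,0,0,0],
  [0.3,0,0,0,0,0,0],
  [0.2,0,0,0,0,0,0],
  [0.1,0,0,0,0,0,0],
  [0,0,0,0,0,0,0],
  [0,0,0,0,0,0,0],
  [0,0,0,0,0,0,0],
])

```text
time_s: 11.12
tool_pos: [0.45, 0.196, 0.2132]
tool_rot: [-180.0, 0.0, 90.0]
force: [0.3, 0.2, -0.8]
grip_width: 0.0827
```

Call:
jog_arm([
  [0,0,0,-0.01,0,0,0],
  [0,0,0,-0.02,0,0,0],
  [0,0,0,-0.03,0,0,0],
  [0,0,0,-0.03,0,0,0],
  [0,0,0,-0.03,0,0,0],
  [0,0,0,-0.02,0,0,0],
  [0,0,0,0,0,0,0],
])

```text
time_s: 11.7
tool_pos: [0.4512, 0.197, 0.359]
tool_rot: [179.5, -0.2, 90.0]
force: [0.7, -0.4, -1.1]
grip_width: 0.0869
```

Run:
```python
from fit import *
o=status.get_obs(); print(o['tool_pos'],o['grip_width'],o['time_s'])
for n in ['scene','side']:
    p,im,d=shot(n); w=cloud(p,d); np.save(n+'_w1.npy',w); np.save(n+'_im1.npy',im)
    Q=sel(w,(.38,.52),(.12,.28),(.0105,.016)); Q=Q[abs(np.hypot(Q[:,0]-.4495,Q[:,1]-.1955)-.05)<.008]
    print(n,'saucer',circ(Q,.0505),'cup',circ(sel(w,(.41,.49),(.15,.24),(.045,.059)),.0215),sel(w,(.41,.49),(.15,.24),(.02,.1))[:,2].max())
    S=((.54,.66),(-.25,-.13))
    print(' tin',circ(sel(w,*S,(.108,.132)),.0255),sel(w,*S,(.05,.3))[:,2].max())
    # drawer: inner walls, look at points by height along its axes
    q=sel(w,(.50,.68),(.05,.30),(.03,.056)); a=np.radians(4.7); u=q[:,0]*np.cos(a)+q[:,1]*np.sin(a); v=-q[:,0]*np.sin(a)+q[:,1]*np.cos(a)
    print(' v',np.percentile(v,[1,99]),'u hist',np.histogram(u,np.arange(.54,.70,.01))[0],'v hist',np.histogram(v,np.arange(.03,.24,.01))[0])
    f=sel(w,(.50,.66),(.05,.30),(.043,.053)); vx,vy,x0,y0=cv2.fitLine(f[:,:2].astype(np.float32),cv2.DIST_L1,0,.01,.01).ravel(); print(' front line',vx,vy,x0,y0,np.degrees(np.arctan2(vx,vy)),len(f))
im=np.load('side_im1.npy'); im2=np.load('scene_im1.npy')
save('c2.png',np.hstack([cv2.resize(im[150:270,190:310],None,fx=3.2,fy=3.2),cv2.resize(im2[160:280,310:430],None,fx=3.2,fy=3.2)]))
```

```text
[0.45116396 0.1969723  0.35898537] 0.08686822137696353 11.7
scene saucer (array([0.44916266, 0.19624482]), np.float64(0.0026551435170907986), 158) cup (array([0.45185615, 0.19511401]), np.float64(0.0016577803433566547), 149) 0.06368970917375905
 tin (array([ 0.59690691, -0.17993077]), np.float64(0.0008061790312904897), 291) 0.1452968973064121
 v [0.04092188 0.21281387] u hist [  0   6 459  18  20  19  19  23  16  10  11  10  21  35  20] v hist [  1 192  34  30  30  29  28  27  30  22  28  21  26  26  21  28  23  64
  27   0]
 front line 0.09562375 -0.99541754 0.5497846 0.18738565 174.51277 184
side saucer (array([0.44947475, 0.19567479]), np.float64(0.0024008089781126737), 109) cup (array([0.44977636, 0.19341493]), np.float64(0.001609716436151229), 136) 0.06311048385807494
 tin (array([ 0.59705614, -0.1806776 ]), np.float64(0.0009439021560682881), 241) 0.14351785116161686
 v [0.03984486 0.21394678] u hist [  0 159  69   9  11  12  13   8  11  11  11  22 132  29  14] v hist [  7 123  26  21  19  20  19  19  27  25  16  23  18  16  22  16  13  50
  31   0]
 front line 0.09822759 -0.995164 0.54756093 0.17726502 174.36287 114
```

View pics/c2.png

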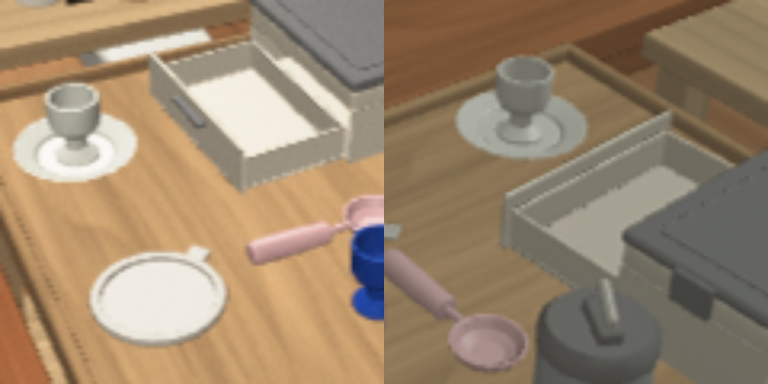

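The egg cup stands upright inside the saucer's well (left crop, around row 125, col 75). Next is the tin.

Call:
jog_arm([
  [0,-0.0165,0.005,0,0,0,0],
  [0,-0.03,0.012,0,0,0,0],
  [0,-0.035,0.014,0,0,0,0],
  [0,-0.035,0.014,0,0,0,0],
  [0,-0.035,0.014,0,0,0,0],
  [0,-0.035,0.014,0,0,0,0],
  [0,-0.035,0.014,0,0,0,0],
  [0,-0.035,0.014,0,0,0,0],
  [0,-0.035,0.014,0,0,0,0],
  [0,-0.035,0.014,0,0,0,0],
  [0,-0.03,0.011,0,0,0,0],
  [0,-0.02,0.007,0,0,0,0],
])

```text
time_s: 12.8
tool_pos: [0.5968, -0.1846, 0.3511]
tool_rot: [-179.8, 0.0, 89.8]
force: [0.3, -0.2, 0.4]
grip_width: 0.0868
```

Call:
jog_arm([
  [0,0,0,0,0,0,0],
  [0,0,0,0,0,0,0],
  [0,0,0,0,0,0,0],
])

```text
time_s: 13.05
tool_pos: [0.5967, -0.1792, 0.3519]
tool_rot: [-179.9, -0.1, 90.1]
force: [0.3, 1.0, -0.4]
grip_width: 0.087
```

Call:
jog_arm([
  [0,-0.001,0,0.01,0,0,0],
  [0,0,0,0.02,0,0,0],
  [0,0,0,0.015,0,0,0],
  [0,0,0,0.01,0,0,0],
  [0,0,0,0.005,0,0,0],
  [0,0,0,0,0,0,0],
  [0.2,0,0,0,0,0,0],
  [0.3,0,0,0,0,0,0],
  [0.4,0,0,0,0,0,0],
  [0.5,0,0,0,0,0,0],
  [0.8,0,0,0,0,0,0],
  [1,0,0,0,0,0,0],
], grip_force=14)

```text
time_s: 14.05
tool_pos: [0.5971, -0.1816, 0.2937]
tool_rot: [180.0, 0.0, 90.0]
force: [0.8, 0.6, 0.1]
grip_width: 0.0549
```

Call:
jog_arm([
  [1,0,0,0,0,0,0],
  [1,0,0,0,0,0,0],
  [1,0,0,0,0,0,0],
])

```text
time_s: 14.3
tool_pos: [0.5971, -0.1814, 0.2936]
tool_rot: [180.0, -0.0, 90.0]
force: [-0.1, -0.2, 1.1]
grip_width: 0.0503
```

Call:
jog_arm([
  [1,0,0,-0.004,0,0,0],
  [1,0,0,-0.008,0,0,0],
  [1,0,0,-0.015,0,0,0],
  [1,0.005,0,-0.015,0,0,0],
  [1,0.015,0,-0.008,0,0,0],
  [1,0.025,0,0,0,0,0],
  [1,0.03,0,0,0,0,0],
  [1,0.03,0,0,0,0,0],
  [1,0.03,0,0,0,0,0],
  [1,0.03,0,0,0,0,0],
  [1,0.03,0,0,0,0,0],
  [1,0.03,0,0,0,0,0],
])

```text
time_s: 15.3
tool_pos: [0.5964, 0.0462, 0.3436]
tool_rot: [180.0, -0.0, 90.1]
force: [0.2, -0.1, -0.8]
grip_width: 0.0505
```

Call:
jog_arm([
  [1,0.03,0,0,0,0,0],
  [1,0.03,0,0,0,0,0],
  [1,0.03,0,0,0,0,0],
  [1,0.023,0,0,0,0,0],
  [1,0.015,0,0,0,0,0],
  [1,0.005,0,0,0,0,-5.5],
  [1,0,0,0,0,0,0],
  [1,0,0,0,0,0,0],
  [1,0,0,0,0,0,0],
])

```text
time_s: 16.05
tool_pos: [0.5969, 0.1759, 0.3433]
tool_rot: [-180.0, 0.0, 95.3]
force: [0.7, -0.4, -1.5]
grip_width: 0.0505
```

Run:
```python
from fit import *
o=status.get_obs(); print(o['tool_pos'],o['tool_rot'],o['grip_width'],o['time_s'])
p,im,d=shot('wrist'); w=cloud(p,d); save('wrist3.png',im); np.save('wrist_w3.npy',w)
for n,w in [('wrist',w),('side',np.load('side_w1.npy')),('scene',np.load('scene_w1.npy'))]:
    a=np.radians(5.5); c,s=np.cos(a),np.sin(a)
    q=sel(w,(.45,.75),(.0,.34),(-.003,.09)); u=(q[:,0]-.598)*c+(q[:,1]-.177)*s; v=-(q[:,0]-.598)*s+(q[:,1]-.177)*c
    fl=(q[:,2]>.001)&(q[:,2]<.009)&(abs(u)<.06)&(abs(v)<.095)
    wl=(q[:,2]>.022)&(q[:,2]<.06)&(u<.02)&(u>-.08)&(abs(v)<.12)
    print(n,'floor u',np.percentile(u[fl],[.5,99.5]),'v',np.percentile(v[fl],[.5,99.5]),fl.sum(),'wall v',np.percentile(v[wl],[.5,99.5]),'front u',np.percentile(u[wl&(q[:,2]>.042)],[2,50,98]))
```

```text
[0.59694008 0.17585586 0.34329257] [-1.79994393e+02  3.98671487e-02  9.53374009e+01] 0.05051042330790168 16.05
wrist floor u [-0.05127252  0.05068555] v [-0.07494033  0.08337924] 9740 wall v [-0.08095633  0.08972109] front u [-0.05070779 -0.04875145 -0.04663298]
side floor u [-0.05602387  0.056649  ] v [-0.09208523  0.08446205] 748 wall v [-0.08712418  0.08567918] front u [-0.05259758 -0.0506366  -0.04740351]
scene floor u [-0.0567166   0.01797075] v [-0.0936979   0.08258295] 753 wall v [-0.08621705  0.08702615] front u [-0.05062243 -0.0470419  -0.04493771]
```

View pics/wrist3.png

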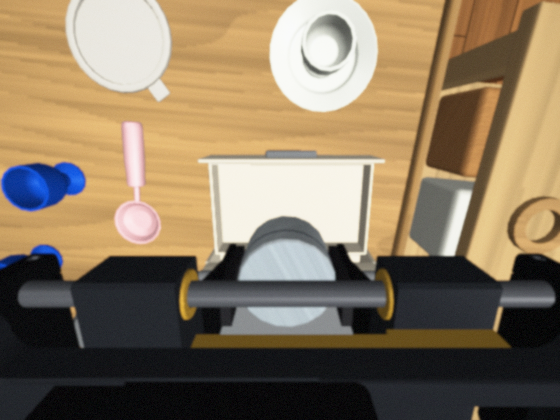

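Call:
jog_arm([
  [1,0.001,0.001,0.015,0,0,0],
  [1,0,0,0.025,0,0,0],
  [1,0,0,0.025,0,0,0],
  [1,0,0,0.025,0,0,0],
  [1,0,0,0.02,0,0,0],
  [1,0,0,0.015,0,0,0],
  [1,0,0,0.009,0,0,0],
  [1,0,0,0.005,0,0,0],
  [1,0,0,0.002,0,0,0],
  [1,0,0,0,0,0,0],
  [1,0,0,0,0,0,0],
  [1,0,0,0,0,0,0],
])

```text
time_s: 17.1
tool_pos: [0.5984, 0.1777, 0.2035]
tool_rot: [179.9, -0.0, 95.5]
force: [0.0, 0.2, -1.3]
grip_width: 0.0505
```

Call:
jog_arm([
  [1,0,0,0.002,0,0,0],
  [1,0,0,0.001,0,0,0],
  [1,0,0,0.001,0,0,0],
  [1,0,0,0,0,0,0],
  [1,0,0,0,0,0,0],
])

```text
time_s: 17.52
tool_pos: [0.598, 0.1776, 0.1986]
tool_rot: [180.0, 0.0, 95.5]
force: [-1.4, -1.2, 2.1]
grip_width: 0.0503
```

Call:
jog_arm([
  [0.4,0,0,0,0,0,0],
  [0.35,0,0,0,0,0,0],
  [0.25,0,0,0,0,0,0],
  [0.15,0,0,0,0,0,0],
  [0.05,0,0,0,0,0,0],
  [0,0,0,0,0,0,0],
  [0,0,0,0,0,0,0],
  [0,0,0,-0.01,0,0,0],
  [0,0,0,-0.02,0,0,0],
  [0,0,0,-0.03,0,0,0],
  [0,0,0,-0.03,0,0,0],
  [0,0,0,-0.02,0,0,0],
])

```text
time_s: 18.52
tool_pos: [0.5984, 0.1779, 0.3122]
tool_rot: [179.8, -0.0, 95.5]
force: [1.1, -0.0, 0.8]
grip_width: 0.0869
```

Run:
```python
from fit import *
o=status.get_obs(); print(o['tool_pos'],o['grip_width'],o['time_s'])
S=((.54,.66),(-.25,-.13))
for n in ['scene','side']:
    p,im,d=shot(n); w=cloud(p,d); np.save(n+'_w2.npy',w); np.save(n+'_im2.npy',im)
    print(n,'tin',circ(sel(w,(.565,.64),(.14,.22),(.02,.044)),.0255),'front',np.percentile(sel(w,(.50,.566),(.05,.30),(.043,.053))[:,0],[5,50,95]))
    print(' sq ',square(sel(w,*S,(.062,.088)),.029),sel(w,*S,(.05,.3))[:,2].max())
    print(' rd ',circ(sel(w,*S,(.010,.045)),.0345))
    q=sel(w,(.39,.51),(-.26,-.13),(.0045,.010))
    q=q[np.max(abs((q[:,:2]-[.448,-.197])@np.array([[.9966,-.0819],[.0819,.9966]])),axis=1)>.034]; q=q[np.max(abs((q[:,:2]-[.448,-.197])@np.array([[.9966,-.0819],[.0819,.9966]])),axis=1)<.048]
    print(' sbase',square(q,.0405)); 
im=np.load('side_im2.npy'); im2=np.load('scene_im2.npy')
save('c3.png',np.hstack([cv2.resize(im[150:250,220:320],None,fx=4,fy=4),cv2.resize(im2[180:280,190:290],None,fx=4,fy=4)]))
```

```text
[0.59836145 0.17793246 0.31219473] 0.0869243868357224 18.5167
scene tin (array([0.59820296, 0.17702362]), np.float64(0.0011206585314172928), 98) front [0.54296878 0.55157978 0.55893109]
 sq  (array([ 0.59570877, -0.18038967]), np.float64(26.22407714417218), np.float64(0.0008551496904655581), 431) 0.10364210865574147
 rd  (array([ 0.59616748, -0.182957  ]), np.float64(0.0008333215135194124), 483)
 sbase (array([ 0.45009247, -0.19651096]), np.float64(-85.07850570426505), np.float64(0.00238115043963763), 340)
side tin (array([0.59772191, 0.17665861]), np.float64(0.0014961540141297477), 138) front [0.54027709 0.54893548 0.55548854]
 sq  (array([ 0.59590022, -0.1808906 ]), np.float64(25.99143440529409), np.float64(0.0009517139066303803), 341) 0.10198824634571713
 rd  (array([ 0.59654035, -0.18353709]), np.float64(0.000879702811738546), 391)
 sbase (array([ 0.44783484, -0.19730425]), np.float64(4.83627110657162), np.float64(0.0020258789446007644), 371)
```

View pics/c3.png

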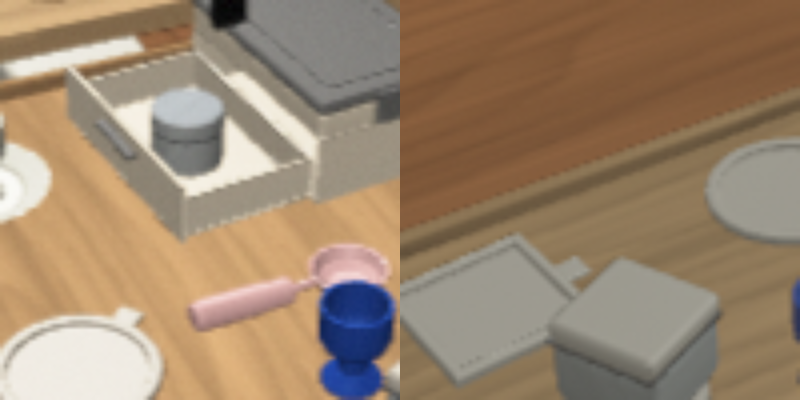

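The tin is centred in the drawer and the drawer has not moved. Next is the square pot.

Call:
jog_arm([
  [0,-0.016,-0.0018,0,0,0,0],
  [0,-0.03,-0.003,0,0,0,0],
  [0,-0.035,-0.0035,0,0,0,0],
  [0,-0.035,-0.0035,0,0,0,0],
  [0,-0.035,-0.0035,0,0,0,0],
  [0,-0.035,-0.0035,0,0,0,0],
  [0,-0.035,-0.0035,0,0,0,0],
  [0,-0.035,-0.0035,0,0,0,0],
  [0,-0.035,-0.0035,0,0,0,0],
  [0,-0.035,-0.0035,0,0,0,0],
  [0,-0.02,-0.003,0,0,0,0],
  [0,-0.01,-0.001,0,0,0,0],
])

```text
time_s: 19.62
tool_pos: [0.5942, -0.185, 0.3077]
tool_rot: [-179.9, 0.1, 95.2]
force: [0.0, -0.6, -0.8]
grip_width: 0.0872
```

Call:
jog_arm([
  [0,0,0,0,0,0,-6.9],
  [0,0,0,0,0,0,-6.9],
  [0,0,0,0,0,0,-6.8],
  [0,0,0,0,0,0,0],
  [0,0,0,0,0,0,0],
  [0,0,0,0,0,0,0],
])

```text
time_s: 20.12
tool_pos: [0.5955, -0.1795, 0.3081]
tool_rot: [180.0, -0.0, 116.0]
force: [0.4, -0.8, 0.4]
grip_width: 0.0873
```

Call:
jog_arm([
  [0,-0.001,-0.0005,0.015,0,0,0],
  [0,0,0,0.02,0,0,0],
  [0,0,0,0.015,0,0,0],
  [0,0,0,0.009,0,0,0],
  [0,0,0,0.004,0,0,0],
  [0,0,0,0,0,0,0],
  [0.15,0,0,0,0,0,0],
  [0.25,0,0,0,0,0,0],
  [0.35,0,0,0,0,0,0],
  [0.6,0,0,0,0,0,0],
  [1,0,0,0,0,0,0],
  [1,0,0,0,0,0,0],
], grip_force=20)

```text
time_s: 21.12
tool_pos: [0.5955, -0.1814, 0.2458]
tool_rot: [180.0, 0.0, 116.1]
force: [-0.6, 1.0, 0.1]
grip_width: 0.0575
```

Call:
jog_arm([
  [1,0,0,0,0,0,0],
  [1,0,0,0,0,0,0],
  [1,0,0,0,0,0,0],
])

```text
time_s: 21.37
tool_pos: [0.5955, -0.1813, 0.2457]
tool_rot: [180.0, 0.0, 116.1]
force: [-1.0, 0.1, 4.6]
grip_width: 0.0581
```

Call:
jog_arm([
  [1,0,0,-0.003,0,0,0],
  [1,0,0,-0.006,0,0,0],
  [1,0,0,-0.012,0,0,0],
  [1,0,0,-0.014,0,0,0],
  [1,0,0,-0.01,0,0,0],
  [1,0,0,-0.005,0,0,3.2],
  [1,0,0,0,0,0,6],
  [1,0,0,0,0,0,6],
  [1,0,0,0,0,0,6],
  [1,0,-0.01,0,0,0,0],
  [1,0,-0.02,0,0,0,0],
  [1,-0.001,-0.02,0,0,0,0],
])

```text
time_s: 22.37
tool_pos: [0.5448, -0.1863, 0.2955]
tool_rot: [-180.0, -0.0, 95.2]
force: [-0.2, 0.1, -1.9]
grip_width: 0.058
```

Call:
jog_arm([
  [1,-0.001,-0.022,0,0,0,0],
  [1,-0.001,-0.022,0,0,0,0],
  [1,0,-0.022,0,0,0,0],
  [1,0,-0.017,0.005,0,0,0],
  [1,0,-0.01,0.01,0,0,0],
  [1,0,-0.004,0.005,0,0,0],
  [1,0,0,0,0,0,0],
  [1,0,0,0,0,0,0],
  [1,0,0,0,0,0,0],
])

```text
time_s: 23.12
tool_pos: [0.45, -0.1968, 0.2759]
tool_rot: [179.9, 0.0, 95.0]
force: [-0.4, -0.4, -1.5]
grip_width: 0.0577
```

Run:
```python
from fit import *
o=status.get_obs(); t=o['tool_pos']; print(t,o['tool_rot'],o['grip_width'],o['time_s'])
for n in ['scene','side','wrist']:
    p,im,d=shot(n); w=cloud(p,d); save(n+'4.png',im)
    b=t[2]-.1937; q=sel(w,(t[0]-.05,t[0]+.05),(t[1]-.05,t[1]+.05),(b-.005,b+.034)); 
    print(n,'pot',square(q,.029),'zmin',np.percentile(q[:,2],2)-b)
    q=sel(w,(.39,.51),(-.26,-.13),(.0045,.010)); k=np.max(abs((q[:,:2]-[.449,-.197])@np.array([[.9963,-.0854],[.0854,.9963]])),axis=1); q=q[(k>.034)&(k<.048)]
    print(' base',square(q,.0405))
```

```text
[ 0.45003713 -0.19684867  0.27594066] [1.79915015e+02 3.04067315e-02 9.49860806e+01] 0.05774247950101422 23.1167
scene pot (array([ 0.45093875, -0.1998237 ]), np.float64(5.988069354614182), np.float64(0.0027965059218162973), 435) zmin 0.0046302574094308074
 base (array([ 0.45027509, -0.19624045]), np.float64(-85.35314290394608), np.float64(0.002360346372257937), 388)
side pot (array([ 0.45150782, -0.1987763 ]), np.float64(4.237634823026241), np.float64(0.003210714967896292), 308) zmin 0.004987740778277364
 base (array([ 0.44783785, -0.19718041]), np.float64(-85.58424164032974), np.float64(0.001989642063045852), 321)
wrist pot (array([ 0.45144322, -0.1982229 ]), np.float64(5.178003308339872), np.float64(0.002634349502736041), 1761) zmin 0.007093369189729998
 base (array([ 0.44808042, -0.19368336]), np.float64(4.70000188765427), np.float64(0.0018950369133663898), 1409)
```

View pics/scene4.png

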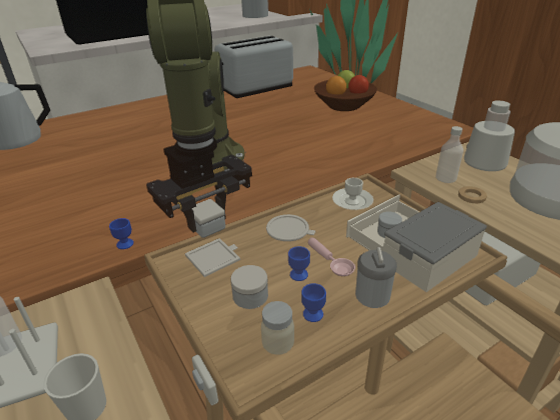

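Call:
jog_arm([
  [1,0,-0.001,0.01,0,0,0],
  [1,0,0,0.02,0,0,0],
  [1,0,0,0.02,0,0,0],
  [1,0,0,0.012,0,0,0],
  [1,0,0,0.007,0,0,0],
  [1,0,0,0.004,0,0,0],
  [1,0,0,0.002,0,0,0],
  [1,0,0,0,0,0,0],
  [1,0,0,0,0,0,0],
  [1,0,0,0,0,0,0],
])

```text
time_s: 24.1
tool_pos: [0.4486, -0.1972, 0.2011]
tool_rot: [179.9, 0.0, 94.9]
force: [-1.2, -0.1, -1.7]
grip_width: 0.0578
```

Call:
jog_arm([
  [1,0,0,0.001,0,0,0],
  [1,0,0,0.001,0,0,0],
  [1,0,0,0.001,0,0,0],
  [1,0,0,0,0,0,0],
  [1,0,0,0,0,0,0],
])

```text
time_s: 24.52
tool_pos: [0.4482, -0.1971, 0.1972]
tool_rot: [-180.0, 0.0, 94.9]
force: [-1.3, -0.2, -1.5]
grip_width: 0.0577
```

Call:
jog_arm([
  [1,0,0.0005,0.0005,0,0,0],
  [1,0,0,0.0005,0,0,0],
  [1,0,0,0,0,0,0],
  [1,0,0,0,0,0,0],
])

```text
time_s: 24.85
tool_pos: [0.4487, -0.197, 0.1962]
tool_rot: [-180.0, -0.0, 94.9]
force: [0.1, 0.4, -2.2]
grip_width: 0.0578
```

Call:
jog_arm([
  [1,0,0,0.0005,0,0,0],
  [1,0,0,0.0005,0,0,0],
  [1,0,0,0,0,0,0],
])

```text
time_s: 25.1
tool_pos: [0.4488, -0.197, 0.1962]
tool_rot: [-180.0, 0.0, 94.9]
force: [-3.2, 1.1, 6.5]
grip_width: 0.0582
```

Contact with the floor at 0.1962, as computed. I'll release and rise.

Call:
jog_arm([
  [0.3,0,0,0,0,0,0],
  [0.25,0,0,0,0,0,0],
  [0.15,0,0,0,0,0,0],
  [0.05,0,0,0,0,0,0],
  [0,0,0,0,0,0,0],
  [0,0,0,0,0,0,0],
  [0,0,0,-0.01,0,0,0],
  [0,0,0,-0.02,0,0,0],
  [0,0,0,-0.03,0,0,0],
  [0,0,0,-0.03,0,0,0],
  [0,0,0,-0.015,0,0,0],
  [0,0,0,0,0,0,0],
])

```text
time_s: 26.1
tool_pos: [0.4502, -0.1976, 0.3052]
tool_rot: [179.6, 0.2, 94.9]
force: [0.2, 0.2, -0.0]
grip_width: 0.0869
```

Run:
```python
from fit import *
o=status.get_obs(); t=o['tool_pos']; print(t,o['tool_rot'],o['grip_width'],o['time_s'])
S=((.54,.66),(-.25,-.13))
for n in ['scene','side']:
    p,im,d=shot(n); w=cloud(p,d)
    print(n,'pot',square(sel(w,(.40,.50),(-.25,-.14),(.015,.036)),.029),'top',np.percentile(sel(w,(.43,.47),(-.22,-.175),(.04,.06))[:,2],[3,50,97]))
    print(' rd ',circ(sel(w,*S,(.010,.045)),.0345),sel(w,*S,(.01,.3))[:,2].max())
    Q=sel(w,(.39,.515),(-.07,.06),(.0045,.010)); Q=Q[abs(np.hypot(Q[:,0]-.4495,Q[:,1]+.0045)-.046)<.007]
    print(' rbase',circ(Q,.0462))
    if n=='side': save('c5.png',cv2.resize(im[180:330,190:390],None,fx=4,fy=4))
```

```text
[ 0.45018907 -0.19757268  0.3052064 ] [179.57301599   0.23886521  94.89947301] 0.08687861042552424 26.1
scene pot (array([ 0.44906984, -0.19726034]), np.float64(5.047354089632327), np.float64(0.001070734132573865), 273) top [0.04972306 0.05158521 0.05359358]
 rd  (array([ 0.59618789, -0.18283603]), np.float64(0.0008193007741807282), 490) 0.05597377071551268
 rbase (array([ 0.45230957, -0.00370183]), np.float64(0.002593459825595235), 294)
side pot (array([ 0.44969106, -0.19805273]), np.float64(5.299048594901415), np.float64(0.0008302321631862514), 262) top [0.04809511 0.04990048 0.05195526]
 rd  (array([ 0.59652597, -0.18356968]), np.float64(0.0008636116564443), 387) 0.05447748298287591
 rbase (array([ 0.44967231, -0.00467426]), np.float64(0.002338175415701608), 198)
```

View pics/c5.png

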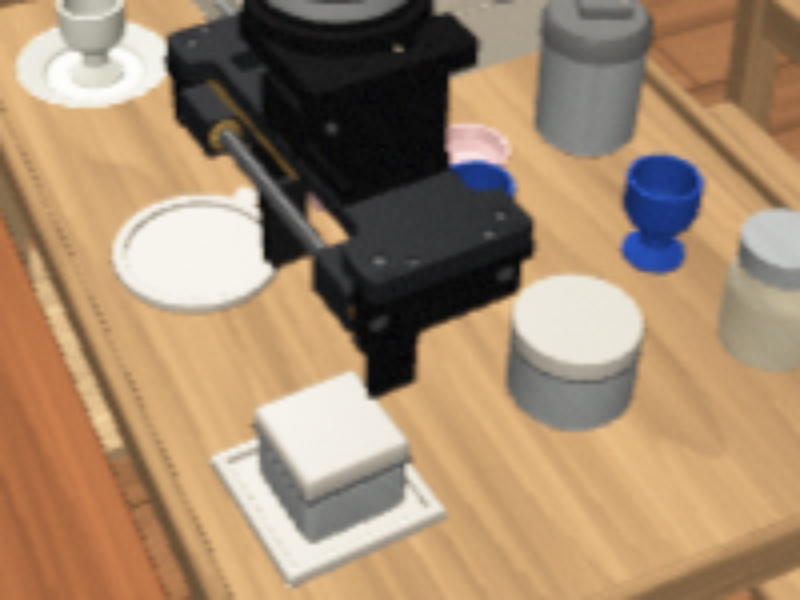

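Call:
jog_arm([
  [0,0,0.01,0,0,0,0],
  [0,0,0.022,0,0,0,0],
  [0,0.001,0.03,0,0,0,0],
  [0,0,0.03,0,0,0,0],
  [0,0,0.03,0,0,0,0],
  [0,0,0.018,0,0,0,0],
  [0,0,0.008,0,0,0,0],
  [0,0,0,0,0,0,0],
  [0,0,0,0,0,0,0],
  [0,0,0,0,0,0,0],
])

```text
time_s: 27.03
tool_pos: [0.595, -0.1838, 0.2995]
tool_rot: [-179.9, -0.0, 94.9]
force: [-1.4, -0.6, 0.8]
grip_width: 0.0871
```

Call:
jog_arm([
  [0,0.0005,0.0015,0.015,0,0,0],
  [0,0,0,0.025,0,0,0],
  [0,0,0,0.02,0,0,0],
  [0,0,0,0.015,0,0,0],
  [0,0,0,0.015,0,0,0],
  [0,0,0,0.01,0,0,0],
  [0,0,0,0.004,0,0,0],
  [0,0,0,0,0,0,0],
  [0,0,0,0,0,0,0],
])

```text
time_s: 27.78
tool_pos: [0.5975, -0.1831, 0.197]
tool_rot: [180.0, 0.0, 94.9]
force: [0.2, -0.6, 1.1]
grip_width: 0.0867
```

Call:
jog_arm([
  [0.1,0,0,0,0,0,0],
  [0.15,0,0,0,0,0,0],
  [0.2,0,0,0,0,0,0],
  [0.4,0,0,0,0,0,0],
  [1,0,0,0,0,0,0],
  [1,0,0,0,0,0,0],
  [1,0,0,0,0,0,0],
  [1,0,0,0,0,0,0],
  [1,0,0,0,0,0,0],
], grip_force=22)

```text
time_s: 28.53
tool_pos: [0.5978, -0.1828, 0.1969]
tool_rot: [180.0, 0.0, 94.9]
force: [-0.4, 0.5, 5.6]
grip_width: 0.0682
```

Call:
jog_arm([
  [1,0,0,-0.003,0,0,0],
  [1,0,0,-0.007,0,0,0],
  [1,0,0,-0.013,0,0,0],
  [1,0,0,-0.015,0,0,0],
  [1,0,0,-0.015,0,0,0],
  [1,0.01,-0.007,-0.007,0,0,0],
  [1,0.019,-0.013,0,0,0,0],
  [1,0.0285,-0.0195,0,0,0,0],
  [1,0.0285,-0.0195,0,0,0,0],
  [1,0.0285,-0.0195,0,0,0,0],
  [1,0.0285,-0.0195,0,0,0,0],
])

```text
time_s: 29.45
tool_pos: [0.4865, -0.0476, 0.257]
tool_rot: [180.0, 0.0, 94.9]
force: [0.2, 0.9, -1.5]
grip_width: 0.0689
```

Call:
jog_arm([
  [1,0.023,-0.0155,0,0,0,0],
  [1,0.017,-0.0115,0,0,0,0],
  [1,0.008,-0.005,0,0,0,0],
  [1,0,0,0,0,0,0],
  [1,0,0,0,0,0,0],
  [1,0,0,0,0,0,0],
  [1,0,0,0,0,0,0],
])

```text
time_s: 30.03
tool_pos: [0.4525, -0.0048, 0.2565]
tool_rot: [180.0, 0.0, 94.8]
force: [0.3, 0.7, -2.1]
grip_width: 0.0684
```

Run:
```python
from fit import *
o=status.get_obs(); t=o['tool_pos']; print(t,o['tool_rot'],o['grip_width'],o['time_s'])
b=t[2]-.1969
for n in ['scene','side','wrist']:
    p,im,d=shot(n); w=cloud(p,d)
    print(n,'pot',circ(sel(w,(t[0]-.05,t[0]+.05),(t[1]-.05,t[1]+.05),(b-.01,b+.009)),.0345),'bottom',np.percentile(sel(w,(t[0]-.05,t[0]+.05),(t[1]-.05,t[1]+.05),(.02,b+.009))[:,2],[1])-b)
    Q=sel(w,(.39,.515),(-.07,.06),(.0045,.010)); Q=Q[abs(np.hypot(Q[:,0]-.4505,Q[:,1]+.0045)-.046)<.007]
    print(' rbase',circ(Q,.0462))
```

```text
[ 0.45253902 -0.00483212  0.25646612] [1.79959647e+02 7.28580615e-03 9.47800202e+01] 0.0684466801508172 30.0333
scene pot (array([ 0.45011614, -0.00439094]), np.float64(0.0014595701818703227), 54) bottom [0.00035942]
 rbase (array([ 0.45258253, -0.00402389]), np.float64(0.0026565279422414282), 279)
side pot (array([ 0.45092997, -0.00521973]), np.float64(0.0009737982899996846), 56) bottom [5.2910089e-05]
 rbase (array([ 0.44965765, -0.00495532]), np.float64(0.002353438789294237), 202)
wrist pot (array([ 0.38649688, -0.00659821]), np.float64(0.006777593461310855), 183) bottom [0.00315827]
 rbase (array([ 0.45022757, -0.00095652]), np.float64(0.002077918393066529), 1791)
```

Call:
jog_arm([
  [1,0,0.0005,0.01,0,0,0],
  [1,0,0,0.015,0,0,0],
  [1,0,0,0.013,0,0,0],
  [1,0,0,0.008,0,0,0],
  [1,0,0,0.005,0,0,0],
  [1,0,0,0.002,0,0,0],
  [1,0,0,0,0,0,0],
  [1,0,0,0,0,0,0],
  [1,0,0,0,0,0,0],
])

```text
time_s: 30.93
tool_pos: [0.4526, -0.0035, 0.2039]
tool_rot: [179.9, 0.0, 94.9]
force: [0.3, 0.4, -1.2]
grip_width: 0.0683
```

Call:
jog_arm([
  [1,0,0,0.001,0,0,0],
  [1,0,0,0.001,0,0,0],
  [1,0,0,0,0,0,0],
  [1,0,0,0,0,0,0],
])

```text
time_s: 31.27
tool_pos: [0.4522, -0.0035, 0.2013]
tool_rot: [180.0, 0.0, 94.9]
force: [0.1, 0.4, -1.9]
grip_width: 0.0685
```

Call:
jog_arm([
  [1,0,0,0.001,0,0,0],
  [1,0,0,0.0005,0,0,0],
  [1,0,0,0.0005,0,0,0],
  [1,0,0,0,0,0,0],
  [1,0,0,0,0,0,0],
])

```text
time_s: 31.68
tool_pos: [0.4522, -0.0035, 0.1994]
tool_rot: [180.0, 0.0, 94.9]
force: [-0.1, 0.4, -0.0]
grip_width: 0.0683
```

Call:
jog_arm([
  [1,0,0,0.0005,0,0,0],
  [1,0,0,0,0,0,0],
  [0.18,0,0,0,0,0,0],
  [0.12,0,0,0,0,0,0],
  [0.06,0,0,0,0,0,0],
  [0,0,0,0,0,0,0],
  [0,0,0,0,0,0,0],
  [0,0,0,0,0,0,0],
  [0,0,0,0,0,0,0],
])

```text
time_s: 32.43
tool_pos: [0.4522, -0.0035, 0.1987]
tool_rot: [180.0, 0.0, 94.9]
force: [-0.5, -0.4, -0.7]
grip_width: 0.0864
```

Call:
jog_arm([
  [0,0,0,-0.008,0,0,0],
  [0,0,0,-0.015,0,0,0],
  [0,0,0,-0.025,0,0,0],
  [0,0,0,-0.03,0,0,0],
  [0,0,0,-0.03,0,0,0],
  [0,0,0,-0.03,0,0,0],
  [0,0,0.01,-0.03,0,0,0],
  [0,0,0.02,-0.02,0,0,0],
  [0,0,0.01,-0.01,0,0,0],
  [0,0,0,0,0,0,0],
  [0,0,0,0,0,0,0],
  [0,0,0,0,0,0,0],
])

```text
time_s: 33.43
tool_pos: [0.4911, -0.0002, 0.3957]
tool_rot: [-179.9, -0.0, 94.9]
force: [-0.1, -0.4, -0.4]
grip_width: 0.0872
```

Run:
```python
from fit import *
o=status.get_obs(); t=o['tool_pos']; print(t,o['grip_width'],o['time_s'],o['joint_velocities'].round(2))
for n in ['scene','side']:
    p,im,d=shot(n); w=cloud(p,d); save(n+'_end.png',im)
    print(n,'rpot',circ(sel(w,(.39,.51),(-.06,.05),(.015,.045)),.0345),'top',np.percentile(sel(w,(.43,.47),(-.025,.015),(.04,.07))[:,2],[3,50,97]))
    print(' spot',square(sel(w,(.40,.50),(-.25,-.14),(.015,.036)),.029),'cup',circ(sel(w,(.41,.49),(.15,.24),(.045,.059)),.0215),'tin',circ(sel(w,(.565,.64),(.14,.22),(.02,.044)),.0255))
    a=cv2.absdiff(im,np.load(n+'0.npz')['im']).max(2)
    for o,m in [('spoon',0),('straw_cup_center',0)]:
        l=outline_of(n,o)
        if l: q=w[l[0]['pixels']]; print(' ',o,np.nanpercentile(q,[3,97],axis=0).round(3).tolist())
```

```text
[ 4.91071391e-01 -1.61466617e-04  3.95658467e-01] 0.08716595620197794 33.4333 [ 0.14  0.11  0.12  0.76  0.04 -0.18 -0.06]
scene rpot (array([ 0.45052428, -0.00422121]), np.float64(0.0011335588734310142), 313) top [0.0538147  0.05570465 0.05734513]
 spot (array([ 0.44924799, -0.19733126]), np.float64(5.163659437641304), np.float64(0.0010853377838266197), 275) cup (array([0.45169736, 0.19472513]), np.float64(0.0014268745864062136), 146) tin (array([0.59781454, 0.17708776]), np.float64(0.0011028310952044022), 104)
  spoon [[0.539, -0.009, 0.003], [0.658, 0.032, 0.021]]
  straw_cup_center [[0.7, -0.02, 0.008], [0.759, 0.037, 0.103]]
side rpot (array([ 0.45059881, -0.00485946]), np.float64(0.001045015296001008), 301) top [0.0519497  0.05385955 0.05566935]
 spot (array([ 0.44975655, -0.19810033]), np.float64(5.164465006069097), np.float64(0.0007814373350223171), 265) cup (array([0.45007306, 0.19341774]), np.float64(0.0015173892633193774), 131) tin (array([0.59740003, 0.17644426]), np.float64(0.002397485886205721), 142)
  spoon [[0.531, -0.004, 0.001], [0.659, 0.031, 0.02]]
  straw_cup_center [[0.691, -0.021, 0.009], [0.746, 0.033, 0.1]]
```

View pics/side_end.png

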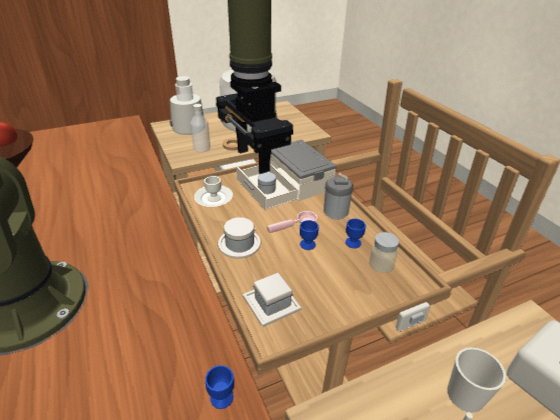

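View pics/scene_end.png

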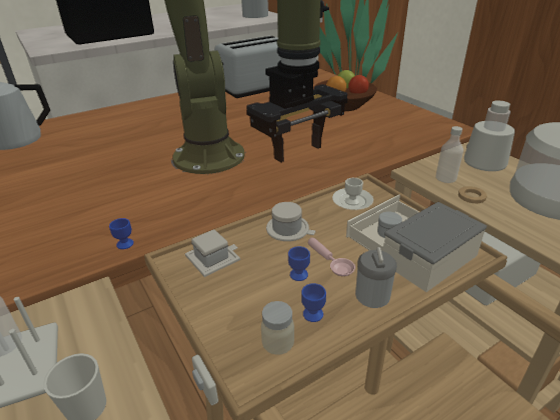

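Both final views show everything in place: the cup on the saucer at side (195,213), the tin in the drawer at (183,267), the round pot at (235,239) and the square pot at (293,272). The arm is clear of all of it.

```bash
python3 -c "
from cell import env; print(env.sign_off())"
```

```text
the job is handed in; nothing more can be done
None
```

I took the stack apart from the top down in about 33 s of robot time and handed the job in; nothing was dropped.

- **Egg cup:** it stands in the middle of the saucer, within about 2–3 mm. The camera fits of cup and saucer disagreed by about 2 mm, which is the calibration limit.
- **Tin:** it stands in the middle of the open drawer, within about 1–2 mm, and the drawer had not moved when I checked after placing it.
- **Square pot:** it sits flat in the square base, turned 5.2° against the base's roughly 4.8°. Its top was at 50–52 mm; 50.5 mm is expected.
- **Round pot:** it sits flat in the round base, centred within about 2 mm. Its top was at 54–56 mm; 54.5 mm is expected.

The spoon and straw cup measured where they started, to within a few mm of camera noise. The saucer measured the same after the cup was placed on it, and the last pictures show it and the blue cups in their places. The gripper ended open and clear, about 0.2 m above the tray.

The wrist camera read about 3 mm off in y compared with the other two and with where the grip closed, so I allowed for that. Its fit of the held round pot was unusable, and so were all three fits of the held square pot, because the fingers were in view. For those steps I used the other cameras or the earlier stack measurements.

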